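Undo a spindle nut of unknown thread hand

TASK

Take the hexagon cap nut off the spindle with the larger cutterhead and stand it gently, open end down, in the middle of the round parts dish. The two spindles are geared to turn opposite ways, so one nut has a left-hand and the other a right-hand thread, and nothing shows which is which: feel gently both ways and turn only the way that loosens, without tightening the nut hard onto the cutterhead or forcing it off its thread. Leave the other nut and the things lying round about alone.

Things in the scene. Friction and masses are not known exactly. Their poses are not given: they have to be found in the camera images.
- nut_big_mid (a point): Middle of the steel hexagon cap nut on the larger cutterhead: 42 mm across flats, 36 mm high (low dome on top to 40 mm), open below; point on its axis 18 mm above its underside. Its x axis runs to a corner, flats face 30, 90, 150.. deg from x. Pegs inside ride a coarse thread: loosened, it has about 0.4 rad of free play, then climbs 20 mm a turn; after about 2.5 rad in all the pegs are out of the thread and it lifts straight off. 0.45 kg
- nut_small_mid (a point): Middle of the same kind of nut on the smaller cutterhead; its thread has the other hand. To be left alone
- cutter_big: Larger aluminium cutterhead (84 mm across, 32 mm high, four knives), fixed; origin at the centre of its underside, z up the spindle axis, x parallel to the seated nut's x. A 47 mm steel collar on top, 37 mm above the origin, is the nut's seat. The spindle ends 61 mm above the origin. Tightening is felt at once as a springy moment, 0.1 to 0.2 N m after 0.25 rad; by 0.4 to 0.5 rad the thrust passes the 60 N the collar may bear
- cutter_small: Smaller cutterhead (60 mm across, same heights) on the other spindle, fixed; origin at the centre of its underside
- head: Fixed geared moulding head: grey oval gear case 112 x 262 mm on a 150 x 310 mm plate, cover top 70 mm up, motor behind (+x, to 175 mm, 100 mm high). Origin on the worktop between the spindles; these stand at y = +75 and -75 mm in its frame. Either cutterhead and either thread hand may be on either side; spindles are locked
- dish_in (a point): Centre of the floor (4 mm above the worktop) of the fixed round steel parts dish: floor 100 mm across, rim 128 mm across and 18 mm high, so open the fingers only a little when letting go inside it
- tape_measure: Bystander: tape measure, 36 x 99 x 66 mm, loose; origin at its underside
- bench_brush: Bystander: bench brush, 38 x 288 x 67 mm, loose; origin at its underside
- wedge: Bystander: hardwood wedge, 34 x 120 x 24 mm, loose; origin at its underside
Things that resemble listed ones, but are neither listed nor needed, are in the scene too. What is shaped like the part that bears nut_big_mid but orange is not meant.

How it is judged (in metres and radians):
On the way, in this order (a step that is already met when the one before it is completed fails the run):
1. the nut has been turned about a quarter turn or more and has climbed its thread by 2.5 to 7 mm, still round its spindle (z of nut_big_mid in the frame of cutter_big between 0.0575 and 0.062 m and angle between the x axis of nut_big_mid and the x axis of cutter_big, either way round above 1.15 rad and horizontal distance between nut_big_mid and cutter_big below 0.004 m), for 0.1 s.
2. the nut is lifted clear of the spindle (z of nut_big_mid in the frame of cutter_big above 0.085 m), for 0.1 s.
At the end, for the whole second after the job is handed in: the larger cutterhead's nut stands upright (within 0.1 rad), open end down, at rest on the floor of the parts dish, its axis within 32 mm of the middle of the dish, and is let go (horizontal distance between nut_big_mid and dish_in below 0.032 m and z of nut_big_mid in the frame of dish_in between 0.015 and 0.021 m and angle between nut_big_mid's own z axis and vertical below 0.1 rad and linear speed of nut_big below 0.02 m/s); the robot touches nothing.
It fails at once if the nut is dropped into the dish (falls faster than 0.4 m/s close over its floor) (horizontal distance between nut_big_mid and dish_in below 0.06 m and z of nut_big_mid in the frame of dish_in below 0.045 m and linear speed of nut_big above 0.4 m/s).
It fails at once if the nut is tightened or pressed onto the collar of the cutterhead with more than 60 N (contact force between nut_big and cutter_big above 60 N).
It fails at once if the other nut is shifted by more than 3 mm or turned by more than 0.3 rad (distance of nut_small_mid from where it was at the start of the episode above 0.003 m or angle between the x axis of nut_small_mid and the x axis of cutter_small, either way round above 0.3 rad).
It fails at once if a bystander (tape measure, bench brush, wedge) is moved more than 20 mm (distance of any of tape_measure, bench_brush, wedge from where it was at the start of the episode above 0.02 m).
It also fails if it takes over 61 s, if anything falls off the work surface, if the arm or the gripper's body presses on something with over 40 N, if the wrist force passes 120 N, or if a joint passes its speed limit or range.

ROBOT

A 6-joint arm with a two-finger parallel gripper is mounted at the origin on a cart in front of the work surface, level with it; the furniture and walls round the work are solid. World frame = base frame: x ahead of the robot, y to its left, z up, the work surface at z = 0. Lengths are in m, angles in degrees, forces in N, time in s.
With the tool pointing down it reaches from about 0.4 to 0.825 m from the base axis. Payload 7 kg.
Tool frame: the origin (TCP) lies at the very end of the fingers, on their centre line; the grasp point (between the pads) lies 19 mm behind it; z points along the fingers, y is the line along which they close (so a half turn about z gives the same grasp; the last joint's range is limited). The gripper opens to 88 mm and grips with 3 to 60 N. Pads are 19 mm wide; open, the fingers measure 130 mm over their backs; the gripper's body (78 mm by 193 mm) begins 47 mm behind the grasp point.
Start: joints at [-56.373, 20.546, 0.682, 0, -70.136, -16.507], TCP at [0.199, -0.645, 0.227] pointing down, gripper open.
Joint ranges: [-176.03, 176.03], [-82.01, 121.73], [-58.28, 71.71], [-173.87, 95.51], [-174.79, -0.11], [-173.66, 173.66]. Speed limits (degrees/s): [136.94, 136.94, 172.46, 180, 180, 180].

INTERFACE

Orientations are given as [roll, pitch, yaw] about the fixed x, y, z axes, in that order (R = Rz(yaw) Ry(pitch) Rx(roll)).
In Python, from plant import r gives the robot as it stands. The module is installed in compiled form; this text tells all that it offers.
- The arm moves only by the tool jog_arm, never from a script. Its arguments are lists of equal length, an entry for each row: "travel": the shift along the tool's x, y, z each as a share of 50 cm, from -1 to 1, a list of three; "dr": the turn, a rotation vector about the tool's x, y, z each as a share of 360 degrees, from -1 to 1, a list of three; "claw": the opening, from 0 (shut) to 1 (fully open). A call has exactly 10 rows; each row is the pose to reach, as a shift and turn from the pose commanded when the call began, along the tool's axes at that moment, turning the shorter way round; what a row does not reach only later rows make up. A row lasts 1/8 s, in which the tool goes at most 62.5 mm and 10.7 degrees, less where a joint would pass 70% of its speed; a pose out of reach is approached as far as the arm can. A call with a number of a shift or a turn outside -1 to 1 is refused whole. A call with a gripper value outside its range is refused whole. The fingers move at their own pace and stop on an object; "newtons" is the grip in N (left out, the last holds). Time passes only in rows, so rows that repeat a pose let the fingers close, or fill a call up. It gives the time, the measured TCP pose, the force, the opening and the grip force at its end, in the units of the state.
- r.get_state(): the state, without advancing time (a new reading comes with each control period).
- r.capture(name): name is "side" or "top" or "wrist"; returns a dict with "pixels" (420x560x3 uint8, red, green, blue), "range_z" (420x560 float32, m along the optical axis (not along the pixel's ray), 0 where there is no reading), "fx", "fy", "cx", "cy" (pixels), "position" and "attitude" of the camera in the world; the wrist camera has in their place "hand_eye" (4x4, takes a point from camera to tool coordinates, whose origin is the TCP and whose axes are the flange's). Camera axes: x right, y up, looking along -z (the intrinsics and any distortion apply to the point x, -y, -z); pixel columns grow to the right and rows downward; lengths in m; the calibration is good to about 2 mm. A picture is of the moment at which its call begins: read the wrist's pose just before it.
- r.close_job(): hands the job in; it is judged then, once.
Trained networks look in the newest picture that a camera, given by its name, has taken for a name from the list of things; names that differ only in an ending like _2 or _b are one class to them, and where a whole thing is asked for, a point or a joint stands for the part that bears it (a point fixed in the world has none). Each returns a list of dicts, best first, with "conf" (0 to 1); they miss things now and then, are a little off and sometimes report something else, mostly with a low value. They report only what shows in the picture. A call takes as long as a camera call. They do not tell look-alikes from the thing itself.
- r.boxes_of(name, camera): "extent" ([left, top, right, bottom] in pixels, round what is visible of it).
- r.regions_of(name, camera): "pixels" (420x560 bool, what is visible of it) and "extent" ([left, top, right, bottom] in pixels, round what is visible of it).
- r.tip_of(name, camera): "at" ([column, row] in pixels: a listed point, or the origin of a listed thing).
The state is a dict: "time_s": time; "joints": joint angles; "qd": joint speeds; "joint_torque": joint torques, N m; "tcp_pos": TCP position; "eef_rot": TCP orientation; "contact_force": force on the tool from outside, world axes, zero at the start; "moment": the same for the moment, N m; "gripper_width": finger opening in m; "gripper_force": force on a finger pad.
Only numpy, scipy, OpenCV 4.12 (cv2) and the standard library are available. Lean on these libraries where they do the work, as an engineer would, in place of code of your own. Each camera call takes 0.05 s, during which the arm holds its last target. There are 200 camera calls.

## Working session

There is one attempt and no reset: what is moved stays moved. The work goes in short steps, Python scripts to look and compute and a tool call to move; the robot and the scene stay as the last step left them, time stands still between calls to the robot, and variables do not carry over. Pictures are saved under pics/ and viewed, at most 10 in all, crops included, and the job is handed in when it is done.

Besides the shell and the picture viewer there is one more tool, called after "Emit:" in YAML: its name, and indented under it one key for each argument. jog_arm: Moves the arm, as the interface text tells. Its arguments: {"type":"object","properties":{"travel":{"type":"array"},"dr":{"type":"array"},"claw":{"type":"array"},"newtons":{"type":"number"}},"required":["travel","dr","claw"]}

```bash
mkdir -p pics
cat > h.py <<'E'
from plant import r
import numpy as np, cv2
from scipy.spatial.transform import Rotation as R
def tcp():
    s=r.get_state(); return s, np.array(s['tcp_pos']), R.from_euler('xyz',s['eef_rot'],degrees=True).as_matrix()
def cap(n):
    s,p,M=tcp(); c=r.capture(n)
    if n=='wrist':
        H=np.array(c['hand_eye']); T=np.eye(4);T[:3,:3]=M;T[:3,3]=p; c['T']=T@H
    else:
        a=np.array(c['attitude']); T=np.eye(4)
        T[:3,:3]=a if a.shape==(3,3) else (R.from_euler('xyz',a,degrees=True).as_matrix() if a.size==3 else R.from_quat(a).as_matrix())
        T[:3,3]=c['position']; c['T']=T
    return c
def pts(c):
    z=c['range_z']; v,u=np.mgrid[:z.shape[0],:z.shape[1]]
    P=np.stack([(u-c['cx'])/c['fx']*z,-(v-c['cy'])/c['fy']*z,-z],-1)
    W=P@c['T'][:3,:3].T+c['T'][:3,3]; W[z==0]=np.nan; return W
def ray(c,uv,zw):
    d=c['T'][:3,:3]@np.array([(uv[0]-c['cx'])/c['fx'],-(uv[1]-c['cy'])/c['fy'],-1]); o=c['T'][:3,3]
    return o+d*(zw-o[2])/d[2]
E
cat > a.py <<'E'
from h import *
print(r.get_state())
for n in ['top','side']:
    c=cap(n); print(n,{k:v for k,v in c.items() if k not in('pixels','range_z','T')})
    cv2.imwrite(f'pics/{n}0.png',c['pixels'][...,::-1]); W=pts(c)
    for t in ['nut_big_mid','nut_small_mid','cutter_big','cutter_small','head','dish_in','tape_measure','bench_brush','wedge']:
        for d in r.tip_of(t,n)[:3]:
            u,v=np.round(d['at']).astype(int); 
            print(t,round(d['conf'],2),u,v,W[min(v,419),min(u,559)].round(3))
E
python3 a.py
```

```text
{'time_s': 0.0, 'joints': array([-5.63724942e+01,  2.05918149e+01,  6.34394197e-01, -2.18641628e-02,
       -7.01369425e+01, -1.65065812e+01]), 'qd': array([ 0.00338633, -0.00818466, -0.02690613, -0.0206555 ,  0.07500083,
       -0.01763675]), 'joint_torque': array([ 1.96751098e-03, -5.82718635e+01,  2.93060446e+01,  6.99743092e+00,
        6.93333917e-03, -1.54333497e-04]), 'tcp_pos': array([ 0.19854603, -0.64461959,  0.22561764]), 'eef_rot': array([ 1.79903685e+02, -7.10718972e-03, -1.62886515e+02]), 'contact_force': array([-0.11200173, -0.09657221,  0.24495982]), 'moment': array([-0.01998276, -0.02739025,  0.03920005]), 'gripper_force': 0.0, 'gripper_width': 0.08742339524833882}
top {'fx': 414.76620941127146, 'fy': 414.76620941127146, 'cx': 283.76671413722755, 'cy': 210.1228500433261, 'position': array([0.41023562, 0.13861894, 1.02610617]), 'attitude': array([  7.46388771,   0.56868791, -90.45747684])}
nut_big_mid 0.88 359 260 [ 0.419 -0.029  0.04 ]
nut_big_mid 0.87 326 239 [0.47  0.047 0.038]
nut_big_mid 0.58 347 171 [0.608 0.01  0.152]
nut_small_mid 0.56 276 158 [0.638 0.162 0.1
[... 317 characters left out ...]
308 174 [0.621 0.089 0.069]
side {'fx': 546.5274570531719, 'fy': 546.5274570531719, 'cx': 275.78135232959727, 'cy': 206.9712825302975, 'position': array([0.09844714, 0.99203747, 0.89973735]), 'attitude': array([  49.79948981,   -0.86620001, -150.90725101])}
nut_big_mid 0.82 358 230 [0.379 0.062 0.029]
nut_big_mid 0.6 326 219 [0.46  0.067 0.032]
nut_big_mid 0.59 285 158 [0.6   0.02  0.133]
nut_small_mid 0.97 240 181 [0.631 0.176 0.153]
cutter_big 0.82 280 175 [0.598 0.048 0.1  ]
cutter_small 0.95 239 201 [0.629 0.186 0.103]
head 0.83 260 207 [0.595 0.149 0.073]
dish_in 0.58 309 268 [0.434 0.207 0.004]
tape_measure 0.56 360 185 [ 0.444 -0.109  0.023]
bench_brush 0.7 167 293 [0.651 0.438 0.026]
```

```bash
python3 -c "
import cv2
a=cv2.imread('pics/top0.png');cv2.imwrite('pics/top1.png',cv2.resize(a[110:320,150:430],None,fx=2.8,fy=2.8,interpolation=cv2.INTER_CUBIC))"
```

```text
(no output)
```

View pics/top1.png

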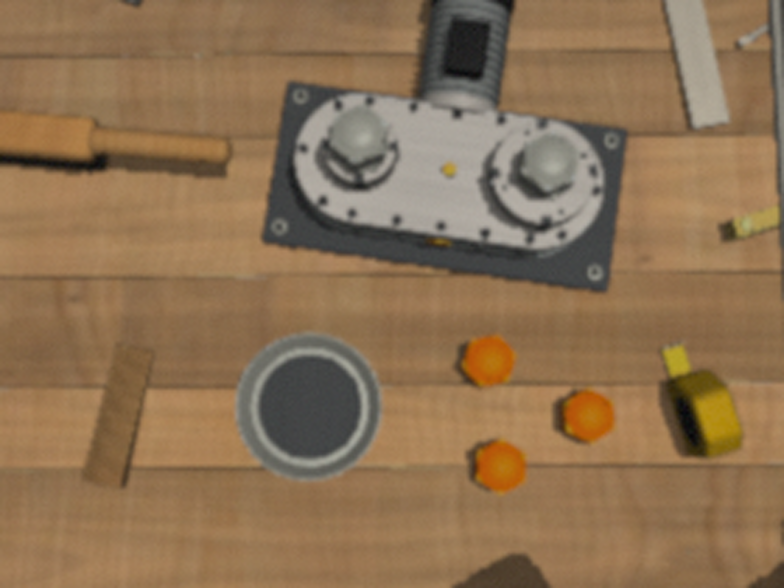

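View pics/side0.png

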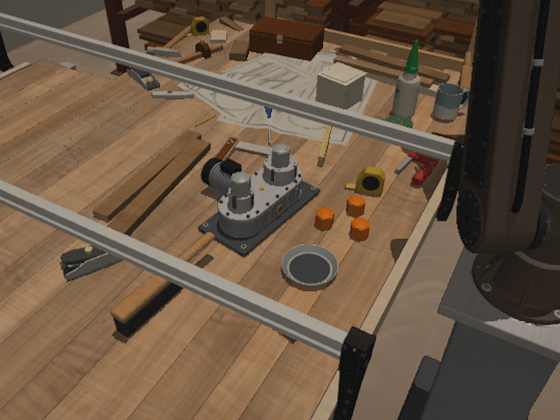

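Top view: the larger cutterhead is the right one (original px ≈346,168, y≈0.01), the smaller is at px ≈278,160; the orange decoys and tape lie in front, and the dish is at px ≈260,254. Side view: two rails run across the bench. I need their heights.

```bash
cat > b.py <<'E'
from h import *
for n in ['top','side']:
    c=cap(n);W=pts(c); z=W[...,2]
    cs=[(426,v) for v in (150,200,250,300)]+[(430,v) for v in (150,200,250,300)]+[(434,250),(438,250)] if n=='top' else [(50,29),(150,58),(250,87),(350,117),(430,141),(50,215),(150,258),(250,299),(320,330)]
    for u,v in cs: print(n,u,v,W[v,u].round(3))
    if n=='top':
        m=(np.abs(W[...,0]-.6)<.07)&(np.abs(W[...,1]-.015)<.07)
        for lo,hi in [(.148,.17),(.13,.148),(.1,.112),(.066,.074)]:
            q=W[m&(z>lo)&(z<hi)]; print(lo,hi,len(q),q.mean(0).round(4),q.min(0).round(3),q.max(0).round(3))
        for v in range(70,420,1):
            pass
        hi=(z>.12); ys=W[hi]; print('high',np.percentile(ys,[0,5,50,95,100],axis=0).round(3))
E
python3 b.py
```

```text
top 426 150 [ 0.656 -0.166  0.14 ]
top 426 200 [ 0.567 -0.207  0.001]
top 426 250 [ 0.443 -0.201 -0.   ]
top 426 300 [ 0.322 -0.196 -0.003]
top 430 150 [ 0.652 -0.17   0.154]
top 430 200 [ 0.544 -0.166  0.147]
top 430 250 [ 0.443 -0.211 -0.002]
top 430 300 [ 0.322 -0.204  0.   ]
top 434 250 [ 0.438 -0.168  0.15 ]
top 438 250 [ 0.437 -0.165  0.18 ]
0.148 0.17 293 [0.6165 0.0112 0.1525] [ 0.594 -0.011  0.148] [0.64  0.033 0.158]
0.13 0.148 72 [0.6081 0.0178 0.1419] [ 0.594 -0.011  0.13 ] [0.638 0.034 0.148]
0.1 0.112 616 [0.6122 0.0138 0.1092] [ 0.574 -0.031  0.1  ] [0.66  0.053 0.112]
0.066 0.074 1020 [0.6111 0.0433 0.0698] [ 0.561 -0.045  0.066] [0.67  0.085 0.074]
high [[ 0.113 -0.203  0.12 ]
 [ 0.171 -0.184  0.142]
 [ 0.419  0.019  0.181]
 [ 0.927  0.477  0.517]
 [ 1.021  0.495  0.636]]
side 50 29 [ 1.576 -0.172  0.182]
side 150 58 [ 1.162 -0.17   0.181]
side 250 87 [ 0.813 -0.168  0.18 ]
side 350 117 [ 0.515 -0.169  0.176]
side 430 141 [ 0.304 -0.166  0.174]
side 50 215 [0.893 0.48  0.168]
side 150 258 [0.636 0.48  0.175]
side 250 299 [0.423 0.477 0.181]
side 320 330 [0.291 0.476 0.181]
```

Emit:
jog_arm:
  travel:
    - [0,0,-0.12]
    - [-0.1,0.09,-0.16]
    - [-0.2,0.18,-0.16]
    - [-0.3,0.27,-0.16]
    - [-0.4,0.36,-0.16]
    - [-0.5,0.45,-0.16]
    - [-0.6,0.54,-0.16]
    - [-0.7,0.62,-0.16]
    - [-0.8,0.7,-0.16]
    - [-0.9,0.8,-0.16]
  dr:
    - [0,0,0]
    - [0,0,-0.02]
    - [0,0,-0.04]
    - [0,0,-0.06]
    - [0,0,-0.08]
    - [0,0,-0.1]
    - [0,0,-0.12]
    - [0,0,-0.14]
    - [0,0,-0.16]
    - [0,0,-0.18]
  claw: [1,1,1,1,1,1,1,1,1,1]

```text
time_s: 2.35
tcp_pos: [0.4908, -0.1652, 0.307]
eef_rot: [-179.9, 0.0, -97.8]
contact_force: [1.2, -0.8, 0.2]
gripper_width: 0.0876
gripper_force: 0.0
```

Emit:
jog_arm:
  travel:
    - [-0.08,-0.04,0.0]
    - [-0.16,-0.08,0.02]
    - [-0.24,-0.12,0.04]
    - [-0.32,-0.16,0.04]
    - [-0.36,-0.17,0.04]
    - [-0.36,-0.17,0.04]
    - [-0.36,-0.17,0.04]
    - [-0.36,-0.17,0.04]
    - [-0.36,-0.17,0.04]
    - [-0.36,-0.17,0.04]
  dr:
    - [0,0,0]
    - [0,0,0]
    - [0,0,0]
    - [0,0,0]
    - [0,0,0]
    - [0,0,0]
    - [0,0,0]
    - [0,0,0]
    - [0,0,0]
    - [0,0,0]
  claw: [1,1,1,1,1,1,1,1,1,1]

```text
time_s: 3.6
tcp_pos: [0.5993, -0.0012, 0.2868]
eef_rot: [-180.0, 0.0, -98.1]
contact_force: [-0.5, -0.9, 0.1]
gripper_width: 0.088
gripper_force: 0.0
```

```bash
cat > w.py <<'E'
from h import *
import sys
c=cap('wrist'); W=pts(c); s,p,M=tcp()
print(s['joints'].round(1),p.round(4),np.round(s['eef_rot'],2)); print(np.array(c['hand_eye']).round(3), c['fx'])
cv2.imwrite(f'pics/{sys.argv[1]}.png',c['pixels'][...,::-1]); np.savez('w.npz',W=W,T=c['T'],px=c['pixels'],k=[c['fx'],c['fy'],c['cx'],c['cy']])
for t in ['nut_big_mid','cutter_big','nut_small_mid']:
    for d in r.tip_of(t,'wrist')[:3]:
        zz={'cutter_big':.077}.get(t,.132); print(t,round(d['conf'],2),np.round(d['at']),ray(c,d['at'],zz).round(4))
E
python3 w.py w1
```

```text
[ 18.6  11.6  -3.9  -0.  -74.6 -26.7] [ 0.5993 -0.0011  0.2867] [-1.7999e+02  1.0000e-02 -9.8100e+01]
[[ 0.001  0.96   0.281  0.077]
 [ 1.    -0.    -0.001 -0.   ]
 [-0.001  0.281 -0.96  -0.159]
 [ 0.     0.     0.     1.   ]] 324.1928108089447
nut_big_mid 0.92 [450. 181.] [0.4355 0.0071 0.132 ]
nut_big_mid 0.8 [415. 129.] [ 0.468  -0.0475  0.132 ]
nut_big_mid 0.78 [379. 199.] [0.5049 0.0155 0.132 ]
cutter_big 0.75 [268. 198.] [0.6196 0.0127 0.077 ]
nut_small_mid 0.89 [268. 338.] [0.6402 0.1613 0.132 ]
```

View pics/w1.png

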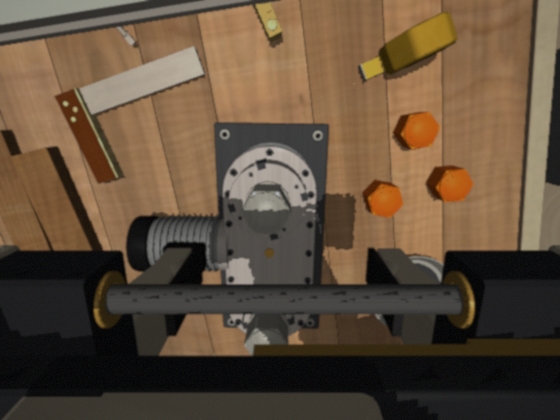

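Wrist view: the big nut is at px ≈(268,205), the small one at (265,330), and the fingers don't cover the nut. Next I'll fit the hexagon.

```bash
cat > f.py <<'E'
import numpy as np,cv2
from scipy.optimize import minimize
d=np.load('w.npz');W=d['W'];c0=np.array([.616,.012])
m=(np.linalg.norm(W[...,:2]-c0,axis=-1)<.035)&(W[...,2]>.125)
q=W[m];print(len(q),q.min(0).round(4),q.max(0).round(4))
h=W[(np.linalg.norm(W[...,:2]-c0,axis=-1)<.05)];print('zhist',np.histogram(h[:,2],np.arange(.06,.165,.004)))
t=W[m&(W[...,2]>.144)]
# flat-rim points; fit hexagon as minimum-area enclosing with fixed apothem 21mm: mask IoU in world grid
n=np.arange(60)
best=[]
for a in range(0,60,1):
    th=np.radians(a+60*np.arange(6)); N=np.stack([np.cos(th),np.sin(th)],1)
    s=np.percentile(t[:,:2]@N.T,99.5,axis=0); w=s[:3]+s[3:]
    c=np.linalg.lstsq(N[:3],(s[:3]-s[3:])/2,rcond=None)[0]
    best.append((w.sum(),a,w.round(4),c.round(4)))
best.sort(key=lambda b:b[0]); print(*best[:4],best[-1],sep='\n')
px=d['px'][150:250,215:325,::-1]; cv2.imwrite('pics/w1c.png',cv2.resize(px,None,fx=6,fy=6,interpolation=cv2.INTER_CUBIC))
E
python3 f.py
```

```text
2628 [ 0.5944 -0.0143  0.1251] [0.6484 0.0308 0.3509]
zhist (array([   0,    1,  642,  103,   19,   19,   29,   27,   30,   30,   28,
         32, 2494,  236,   70,   37,   29,   32,   35,   35,   42,   44,
        492,  940,  184,    0]), array([0.06 , 0.064, 0.068, 0.072, 0.076, 0.08 , 0.084, 0.088, 0.092,
       0.096, 0.1  , 0.104, 0.108, 0.112, 0.116, 0.12 , 0.124, 0.128,
       0.132, 0.136, 0.14 , 0.144, 0.148, 0.152, 0.156, 0.16 , 0.164]))
(np.float64(0.13869596023016267), 24, array([0.0455, 0.0419, 0.0513]), array([0.622 , 0.0067]))
(np.float64(0.13869799787599876), 25, array([0.0453, 0.042 , 0.0514]), array([0.6219, 0.0067]))
(np.float64(0.13875466756287197), 26, array([0.0451, 0.0421, 0.0516]), array([0.6218, 0.0067]))
(np.float64(0.13880267674978125), 32, array([0.0436, 0.0429, 0.0523]), array([0.6212, 0.0066]))
(np.float64(0.14516977320257746), 0, array([0.0518, 0.0434, 0.05  ]), array([0.6217, 0.0059]))
```

View pics/w1c.png

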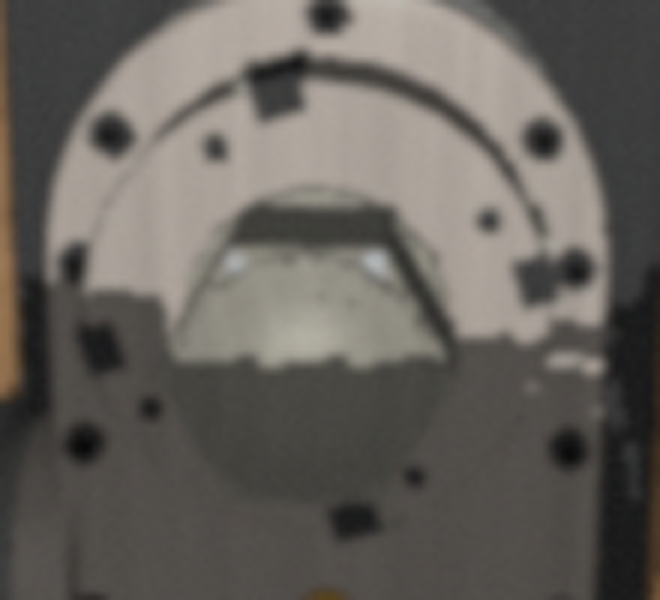

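The hexagon's left and right corners lie 2.5° CCW off the tool y axis, so there is a flat normal near 24.4° (mod 60). This agrees with the depth fit. I'll refine the centre from the cutterhead circle.

```bash
cat > g.py <<'E'
import numpy as np,cv2
from h import cap,pts,R
d=np.load('w.npz')
for n,W in [('wrist',d['W']),('top',pts(cap('top')))]:
    c0=np.array([.616,.012]); D=np.linalg.norm(W[...,:2]-c0,axis=-1)
    for lo,hi,rr in [(.105,.1135,.05),(.145,.162,.03)]:
        q=W[(D<rr)&(W[...,2]>lo)&(W[...,2]<hi)][:,:2].astype(np.float32)
        print(n,lo,len(q),cv2.minEnclosingCircle(q), np.median(W[(D<rr)&(W[...,2]>lo)&(W[...,2]<hi)][:,2]))
    c0=np.array([.436,.207]);m=(np.linalg.norm(W[...,:2]-c0,axis=-1)<.075)&(W[...,2]>.013)&(W[...,2]<.03)
    q=W[m][:,:2].astype(np.float32)
    if len(q)>50: print('dish',n,cv2.minEnclosingCircle(q))
E
python3 g.py
```

```text
wrist 0.105 2692 ((0.6181063652038574, 0.007956579327583313), 0.04347551614046097) 0.11087667239806823
wrist 0.145 1650 ((0.6183724403381348, 0.008046654053032398), 0.023927098140120506) 0.15337703423359816
dish wrist ((0.4389684796333313, 0.1990049183368683), 0.06312410533428192)
top 0.105 398 ((0.6170101165771484, 0.011399473994970322), 0.042567312717437744) 0.10973578481869273
top 0.145 206 ((0.6178088784217834, 0.012618695385754108), 0.023126350715756416) 0.15269096299971568
```

Emit:
jog_arm:
  travel:
    - [-0.01,-0.01,0.0]
    - [-0.02,-0.02,0.04]
    - [-0.027,-0.033,0.1]
    - [-0.027,-0.033,0.16]
    - [-0.027,-0.033,0.22]
    - [-0.027,-0.033,0.26]
    - [-0.027,-0.033,0.3]
    - [-0.027,-0.033,0.32]
    - [-0.027,-0.033,0.331]
    - [-0.027,-0.033,0.331]
  dr:
    - [0,0,-0.025]
    - [0,0,-0.05]
    - [0,0,-0.075]
    - [0,0,-0.09]
    - [0,0,-0.09]
    - [0,0,-0.09]
    - [0,0,-0.09]
    - [0,0,-0.09]
    - [0,0,-0.09]
    - [0,0,-0.09]
  claw: [1,1,1,1,1,1,1,1,0.8,0.7]
  newtons: 5

```text
time_s: 5.1
tcp_pos: [0.6178, 0.0103, 0.1212]
eef_rot: [-180.0, -0.0, -65.7]
contact_force: [-0.5, 0.4, 0.3]
gripper_width: 0.0732
gripper_force: 0.0
```

Emit:
jog_arm:
  travel:
    - [0,0,0]
    - [0,0,0]
    - [0,0,0]
    - [0,0,0]
    - [0,0,0]
    - [0,0,0]
    - [0,0,0]
    - [0,0,0]
    - [0,0,0]
    - [0,0,0]
  dr:
    - [0,0,0]
    - [0,0,0]
    - [0,0,0]
    - [0,0,0]
    - [0,0,0]
    - [0,0,0]
    - [0,0,0]
    - [0,0,0]
    - [0,0,0]
    - [0,0,0]
  claw: [0.6,0.55,0.5,0.4,0.4,0.4,0.4,0.4,0.4,0.4]
  newtons: 8

```text
time_s: 6.35
tcp_pos: [0.6177, 0.0103, 0.1213]
eef_rot: [-180.0, -0.0, -65.7]
contact_force: [-0.6, 0.1, 4.4]
gripper_width: 0.0427
gripper_force: 7.9
```

```bash
cat > s.py <<'E'
from h import *
s,p,M=tcp()
print('F tool',(M.T@s['contact_force']).round(2),'M world',np.round(s['moment'],3),'w',round(s['gripper_width'],4),'g',s['gripper_force'],p.round(4),np.round(s['eef_rot'],2),s['joints'].round(1),s['time_s'])
E
python3 s.py;python3 s.py
```

```text
F tool [-0.34  0.49 -4.43] M world [0.302 0.464 0.041] w 0.0427 g 7.930545746348798 [0.6177 0.0103 0.1213] [-179.98   -0.    -65.67] [ 19.   20.1 -14.7   0.  -55.2   5.3] 6.35
F tool [-0.34  0.49 -4.43] M world [0.302 0.464 0.041] w 0.0427 g 7.930545746348798 [0.6177 0.0103 0.1213] [-179.98   -0.    -65.67] [ 19.   20.1 -14.7   0.  -55.2   5.3] 6.35
```

Emit:
jog_arm:
  travel:
    - [0,0,0]
    - [0,0,0]
    - [0,0,0]
    - [0,0,0]
    - [0,0,0]
    - [0,0,0]
    - [0,0,0]
    - [0,0,0]
    - [0,0,0]
    - [0,0,0]
  dr:
    - [0,0,0]
    - [0,0,0]
    - [0,0,-0.005]
    - [0,0,-0.01]
    - [0,0,-0.015]
    - [0,0,-0.02]
    - [0,0,-0.025]
    - [0,0,-0.028]
    - [0,0,-0.028]
    - [0,0,-0.028]
  claw: [0.4,0.4,0.4,0.4,0.4,0.4,0.4,0.4,0.4,0.4]
  newtons: 20

```text
time_s: 7.6
tcp_pos: [0.6178, 0.0102, 0.1213]
eef_rot: [-180.0, -0.0, -55.6]
contact_force: [-1.1, 0.4, 5.3]
gripper_width: 0.0424
gripper_force: 19.9
```

```bash
python3 s.py
```

```text
F tool [-0.92  0.67 -5.31] M world [ 0.116  0.409 -0.163] w 0.0424 g 19.91297579370439 [0.6178 0.0102 0.1213] [-1.7998e+02 -1.0000e-02 -5.5600e+01] [ 19.   20.1 -14.7   0.  -55.2  15.4] 7.6
```

Emit:
jog_arm:
  travel:
    - [0,0,0]
    - [0,0,0]
    - [0,0,0]
    - [0,0,0]
    - [0,0,0]
    - [0,0,0]
    - [0,0,0]
    - [0,0,0]
    - [0,0,0]
    - [0,0,0]
  dr:
    - [0,0,0.01]
    - [0,0,0.02]
    - [0,0,0.028]
    - [0,0,0.035]
    - [0,0,0.042]
    - [0,0,0.049]
    - [0,0,0.056]
    - [0,0,0.056]
    - [0,0,0.056]
    - [0,0,0.056]
  claw: [0.4,0.4,0.4,0.4,0.4,0.4,0.4,0.4,0.4,0.4]
  newtons: 20

```text
time_s: 8.85
tcp_pos: [0.618, 0.0102, 0.1213]
eef_rot: [-180.0, -0.0, -75.7]
contact_force: [1.7, -0.7, 6.0]
gripper_width: 0.0422
gripper_force: 19.8
```

```bash
python3 s.py
```

```text
F tool [ 1.13 -1.45 -6.01] M world [-0.165 -0.456 -0.026] w 0.0422 g 19.8163518961519 [0.618  0.0102 0.1213] [-1.7995e+02 -1.0000e-02 -7.5720e+01] [ 19.   20.1 -14.7   0.  -55.2  -4.8] 8.85
```

Turning counter-clockwise is springy (-0.2 N·m), while clockwise from above is free, so clockwise loosens it.

Emit:
jog_arm:
  travel:
    - [0,0,0]
    - [0,0,0]
    - [0,0,0]
    - [0,0,-0.0006]
    - [0,0,-0.001]
    - [0,0,-0.0016]
    - [0,0,-0.002]
    - [0,0,-0.0026]
    - [0,0,-0.003]
    - [0,0,-0.0036]
  dr:
    - [0,0,0.0125]
    - [0,0,0.025]
    - [0,0,0.0375]
    - [0,0,0.05]
    - [0,0,0.0625]
    - [0,0,0.075]
    - [0,0,0.0875]
    - [0,0,0.1]
    - [0,0,0.1125]
    - [0,0,0.125]
  claw: [0.4,0.4,0.4,0.4,0.4,0.4,0.4,0.4,0.4,0.4]
  newtons: 20

```text
time_s: 10.1
tcp_pos: [0.6185, 0.0105, 0.1229]
eef_rot: [-179.9, 0.1, -120.9]
contact_force: [4.8, 0.2, 1.4]
gripper_width: 0.0424
gripper_force: 19.8
```

```bash
python3 s.py
```

```text
F tool [-2.62 -4.02 -1.39] M world [-0.02  -1.436  0.082] w 0.0424 g 19.763586055487394 [0.6185 0.0105 0.1229] [-1.7993e+02  6.0000e-02 -1.2086e+02] [ 19.   20.  -14.6   0.  -55.3 -49.9] 10.1
```

Emit:
jog_arm:
  travel:
    - [-0.0005,-0.001,-0.0005]
    - [-0.001,-0.0018,-0.001]
    - [-0.001,-0.0018,-0.0015]
    - [-0.001,-0.0018,-0.002]
    - [-0.001,-0.0018,-0.0025]
    - [-0.001,-0.0018,-0.003]
    - [-0.001,-0.0018,-0.0035]
    - [-0.001,-0.0018,-0.004]
    - [-0.001,-0.0018,-0.0045]
    - [-0.001,-0.0018,-0.005]
  dr:
    - [0,0,0.0125]
    - [0,0,0.025]
    - [0,0,0.0375]
    - [0,0,0.05]
    - [0,0,0.0625]
    - [0,0,0.075]
    - [0,0,0.0875]
    - [0,0,0.1]
    - [0,0,0.1125]
    - [0,0,0.125]
  claw: [0.4,0.4,0.4,0.4,0.4,0.4,0.4,0.4,0.4,0.4]
  newtons: 20

```text
time_s: 11.35
tcp_pos: [0.6193, 0.0099, 0.1254]
eef_rot: [-180.0, 0.1, -165.9]
contact_force: [3.1, -2.8, 2.5]
gripper_width: 0.0423
gripper_force: 19.8
```

```bash
python3 s.py
```

```text
F tool [-2.32 -3.44 -2.45] M world [-0.941 -1.355  0.122] w 0.0423 g 19.773846762254834 [0.6193 0.0099 0.1254] [-1.7996e+02  5.0000e-02 -1.6586e+02] [ 19.   19.9 -14.3   0.1 -55.7 -94.9] 11.35
```

Emit:
jog_arm:
  travel:
    - [0,0,0]
    - [0,0,-0.0004]
    - [0,0,-0.001]
    - [0,0,-0.0017]
    - [0,0,-0.0024]
    - [0,0,-0.0031]
    - [0,0,-0.0038]
    - [0,0,-0.0045]
    - [0,0,-0.0052]
    - [0,0,-0.006]
  dr:
    - [0,0,0]
    - [0,0,0.01]
    - [0,0,0.026]
    - [0,0,0.044]
    - [0,0,0.062]
    - [0,0,0.08]
    - [0,0,0.098]
    - [0,0,0.116]
    - [0,0,0.134]
    - [0,0,0.152]
  claw: [0.4,0.4,0.4,0.4,0.4,0.4,0.4,0.4,0.4,0.4]
  newtons: 20

```text
time_s: 12.6
tcp_pos: [0.6193, 0.0089, 0.1285]
eef_rot: [-180.0, 0.1, 139.5]
contact_force: [6.0, -8.4, 1.3]
gripper_width: 0.0424
gripper_force: 19.8
```

```bash
python3 s.py
```

```text
F tool [-10.05  -2.48  -1.26] M world [-3.008 -2.029  0.057] w 0.0424 g 19.83475604094565 [0.6193 0.0089 0.1285] [-1.7996e+02  1.0000e-01  1.3945e+02] [ 1.890e+01  1.980e+01 -1.410e+01  1.000e-01 -5.610e+01 -1.496e+02] 12.6
```

Emit:
jog_arm:
  travel:
    - [-0.0015,0,0]
    - [-0.0035,-0.001,0]
    - [-0.0035,-0.001,-0.001]
    - [-0.0035,-0.001,-0.002]
    - [-0.0035,-0.001,-0.003]
    - [-0.0035,-0.001,-0.004]
    - [-0.0035,-0.001,-0.006]
    - [-0.0035,-0.001,-0.008]
    - [-0.0035,-0.001,-0.01]
    - [-0.0035,-0.001,-0.012]
  dr:
    - [0,0,0]
    - [0,0,0]
    - [0,0,0]
    - [0,0,0]
    - [0,0,0]
    - [0,0,0]
    - [0,0,0]
    - [0,0,0]
    - [0,0,0]
    - [0,0,0]
  claw: [0.4,0.4,0.4,0.4,0.4,0.4,0.4,0.4,0.4,0.4]
  newtons: 20

```text
time_s: 13.85
tcp_pos: [0.6194, 0.0087, 0.1343]
eef_rot: [-180.0, -0.0, 139.5]
contact_force: [-0.0, -0.8, -5.8]
gripper_width: 0.0428
gripper_force: 19.8
```

```bash
python3 s.py
```

```text
F tool [-0.49 -0.6   5.81] M world [-0.479 -0.146  0.004] w 0.0428 g 19.804646987468004 [0.6194 0.0087 0.1343] [-1.7998e+02 -2.0000e-02  1.3952e+02] [  18.8   19.5  -13.6   -0.   -56.9 -149.3] 13.85
```

Emit:
jog_arm:
  travel:
    - [0,0,-0.02]
    - [0,0,-0.05]
    - [0,0,-0.1]
    - [0,0,-0.14]
    - [0.05,0.005,-0.18]
    - [0.13,0.015,-0.2]
    - [0.22,0.025,-0.2]
    - [0.31,0.035,-0.2]
    - [0.4,0.045,-0.2]
    - [0.48,0.055,-0.2]
  dr:
    - [0,0,0]
    - [0,0,0]
    - [0,0,0]
    - [0,0,0]
    - [0,0,-0.025]
    - [0,0,-0.05]
    - [0,0,-0.075]
    - [0,0,-0.1]
    - [0,0,-0.125]
    - [0,0,-0.15]
  claw: [0.4,0.4,0.4,0.4,0.4,0.4,0.4,0.4,0.4,0.4]
  newtons: 30

```text
time_s: 15.1
tcp_pos: [0.454, 0.1867, 0.236]
eef_rot: [179.9, 0.1, -166.2]
contact_force: [0.7, 1.4, -4.5]
gripper_width: 0.042
gripper_force: 29.7
```

```bash
cat > d.py <<'E'
from h import *
exec(open('s.py').read())
c=cap('wrist'); cv2.imwrite('pics/w2.png',c['pixels'][...,::-1])
for d in r.tip_of('dish_in','wrist')[:2]: print('wrist',d['conf'],ray(c,d['at'],.004).round(4))
c=cap('top'); 
for d in r.tip_of('dish_in','top')[:2]: print('top',d['conf'],ray(c,d['at'],.004).round(4))
E
python3 d.py
```

```text
F tool [-1.    1.16  4.49] M world [ 0.152 -0.03  -0.004] w 0.042 g 29.708700953051448 [0.454  0.1867 0.236 ] [ 1.7992e+02  1.2000e-01 -1.6616e+02] [  45.3    2.5  -21.1   -0.   -66.2 -121.5] 15.1
wrist 0.63 [0.4325 0.2018 0.004 ]
top 0.93 [0.437  0.2091 0.004 ]
```

View pics/w2.png

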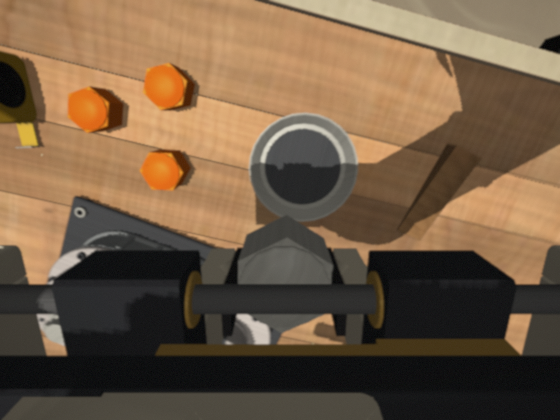

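The nut is held upright, with the dish right ahead (px ≈303,167).

Emit:
jog_arm:
  travel:
    - [0.012,0.02,0.02]
    - [0.028,0.046,0.06]
    - [0.028,0.046,0.12]
    - [0.028,0.046,0.19]
    - [0.028,0.046,0.26]
    - [0.028,0.046,0.32]
    - [0.028,0.046,0.36]
    - [0.028,0.046,0.39]
    - [0.028,0.046,0.41]
    - [0.028,0.046,0.42]
  dr:
    - [0,0,0]
    - [0,0,0]
    - [0,0,0]
    - [0,0,0]
    - [0,0,0]
    - [0,0,0]
    - [0,0,0]
    - [0,0,0]
    - [0,0,0]
    - [0,0,0]
  claw: [0.4,0.4,0.4,0.4,0.4,0.4,0.4,0.4,0.4,0.4]
  newtons: 30

```text
time_s: 16.55
tcp_pos: [0.4361, 0.2043, 0.0238]
eef_rot: [-180.0, -0.0, -166.5]
contact_force: [-0.1, -0.5, -4.0]
gripper_width: 0.0417
gripper_force: 29.7
```

```bash
python3 s.py
```

```text
F tool [ 0.23 -0.41  3.98] M world [ 0.007 -0.035  0.017] w 0.0417 g 29.711884455755353 [0.4361 0.2043 0.0238] [-1.7998e+02 -3.0000e-02 -1.6653e+02] [  48.6   16.3  -37.6    0.   -36.2 -125.1] 16.55
```

Emit:
jog_arm:
  travel:
    - [0,0,0.004]
    - [0,0,0.008]
    - [0,0,0.012]
    - [0,0,0.015]
    - [0,0,0.018]
    - [0,0,0.02]
    - [0,0,0.022]
    - [0,0,0.023]
    - [0,0,0.023]
    - [0,0,0.023]
  dr:
    - [0,0,0]
    - [0,0,0]
    - [0,0,0]
    - [0,0,0]
    - [0,0,0]
    - [0,0,0]
    - [0,0,0]
    - [0,0,0]
    - [0,0,0]
    - [0,0,0]
  claw: [0.4,0.4,0.4,0.4,0.4,0.4,0.4,0.4,0.4,0.4]

```text
time_s: 17.8
tcp_pos: [0.436, 0.2045, 0.0129]
eef_rot: [180.0, 0.0, -166.5]
contact_force: [0.1, 0.7, -5.3]
gripper_width: 0.0423
gripper_force: 29.7
```

```bash
python3 s.py
```

```text
F tool [-0.26  0.67  5.28] M world [-0.033  0.006 -0.023] w 0.0423 g 29.712034072726965 [0.436  0.2045 0.0129] [ 180.      0.   -166.48] [  48.6   17.3  -38.2    0.   -34.5 -125.1] 17.8
```

Emit:
jog_arm:
  travel:
    - [0,0,0.001]
    - [0,0,0.002]
    - [0,0,0.003]
    - [0,0,0.004]
    - [0,0,0.005]
    - [0,0,0.006]
    - [0,0,0.006]
    - [0,0,0.006]
    - [0,0,0.006]
    - [0,0,0.006]
  dr:
    - [0,0,0]
    - [0,0,0]
    - [0,0,0]
    - [0,0,0]
    - [0,0,0]
    - [0,0,0]
    - [0,0,0]
    - [0,0,0]
    - [0,0,0]
    - [0,0,0]
  claw: [0.4,0.4,0.4,0.4,0.4,0.4,0.4,0.4,0.4,0.4]

```text
time_s: 19.05
tcp_pos: [0.436, 0.2045, 0.0099]
eef_rot: [-180.0, 0.0, -166.5]
contact_force: [0.1, 0.1, -4.3]
gripper_width: 0.042
gripper_force: 29.7
```

```bash
python3 s.py
```

```text
F tool [-0.1   0.11  4.32] M world [-0.027  0.052  0.021] w 0.042 g 29.711893117055297 [0.436  0.2045 0.0099] [-180.      0.   -166.48] [  48.6   17.6  -38.3    0.   -34.  -125.1] 19.05
```

Emit:
jog_arm:
  travel:
    - [0,0,0.0006]
    - [0,0,0.0012]
    - [0,0,0.0018]
    - [0,0,0.0024]
    - [0,0,0.003]
    - [0,0,0.0036]
    - [0,0,0.004]
    - [0,0,0.004]
    - [0,0,0.004]
    - [0,0,0.004]
  dr:
    - [0,0,0]
    - [0,0,0]
    - [0,0,0]
    - [0,0,0]
    - [0,0,0]
    - [0,0,0]
    - [0,0,0]
    - [0,0,0]
    - [0,0,0]
    - [0,0,0]
  claw: [0.4,0.4,0.4,0.4,0.4,0.4,0.4,0.4,0.4,0.4]

```text
time_s: 20.3
tcp_pos: [0.436, 0.2046, 0.0092]
eef_rot: [180.0, 0.0, -166.5]
contact_force: [-5.9, -1.7, 17.0]
gripper_width: 0.0423
gripper_force: 29.6
```

```bash
python3 s.py
```

```text
F tool [  6.12  -0.23 -16.96] M world [-0.706  2.649  0.015] w 0.0423 g 29.649890027940273 [0.436  0.2046 0.0092] [ 1.7999e+02  4.0000e-02 -1.6645e+02] [  48.6   17.7  -38.4    0.   -33.9 -125.1] 20.3
```

Contact with the floor. I'll back off about 1 mm, open a little (to 50 mm), then rise slowly.

Emit:
jog_arm:
  travel:
    - [0,0,-0.0018]
    - [0,0,-0.0024]
    - [0,0,-0.0024]
    - [0,0,-0.0024]
    - [0,0,-0.0024]
    - [0,0,-0.0024]
    - [0,0,-0.0024]
    - [0,0,-0.0024]
    - [0,0,-0.0024]
    - [0,0,-0.0024]
  dr:
    - [0,0,0]
    - [0,0,0]
    - [0,0,0]
    - [0,0,0]
    - [0,0,0]
    - [0,0,0]
    - [0,0,0]
    - [0,0,0]
    - [0,0,0]
    - [0,0,0]
  claw: [0.4,0.4,0.48,0.49,0.5,0.52,0.54,0.56,0.57,0.57]

```text
time_s: 21.55
tcp_pos: [0.436, 0.2045, 0.0091]
eef_rot: [180.0, 0.0, -166.5]
contact_force: [-0.3, 0.1, 0.5]
gripper_width: 0.0497
gripper_force: 0.0
```

Emit:
jog_arm:
  travel:
    - [0,0,-0.01]
    - [0,0,-0.02]
    - [0,0,-0.04]
    - [0,0,-0.06]
    - [0,0,-0.09]
    - [0,0,-0.13]
    - [0,0,-0.18]
    - [0,0,-0.22]
    - [0,0,-0.22]
    - [0,0,-0.22]
  dr:
    - [0,0,0]
    - [0,0,0]
    - [0,0,0]
    - [0,0,0]
    - [0,0,0]
    - [0,0,0]
    - [0,0,0]
    - [0,0,0]
    - [0,0,0]
    - [0,0,0]
  claw: [0.57,0.57,0.57,0.57,0.57,0.57,0.57,0.57,0.57,0.57]

```text
time_s: 22.8
tcp_pos: [0.4357, 0.2043, 0.119]
eef_rot: [180.0, -0.0, -166.5]
contact_force: [-0.1, 0.7, -1.4]
gripper_width: 0.0501
gripper_force: 0.0
```

```bash
cat > e.py <<'E'
from h import *
exec(open('s.py').read())
for n in ['top','side']:
    c=cap(n);W=pts(c);D=np.linalg.norm(W[...,:2]-[.435,.206],axis=-1)
    q=W[(D<.055)&(W[...,2]>.02)&(W[...,2]<.06)]
    if len(q)>5: print(n,len(q),q.mean(0).round(4),q.min(0).round(4),q.max(0).round(4))
    u=c['pixels'][...,::-1]; a=(u[210:310,220:310] if n=='top' else u[215:315,260:360])
    cv2.imwrite(f'pics/{n}e.png',cv2.resize(a,(540,540),interpolation=cv2.INTER_CUBIC))
a=np.hstack([cv2.resize(cv2.imread(f'pics/{n}e.png'),(390,390)) for n in('top','side')]);cv2.imwrite('pics/end.png',a)
E
python3 e.py
```

```text
F tool [-0.03  0.68  1.41] M world [-0.     0.017  0.01 ] w 0.0501 g 0.0 [0.4357 0.2043 0.119 ] [ 179.99   -0.   -166.49] [  48.6    8.2  -31.7   -0.   -50.1 -125.1] 22.8
side 337 [0.4322 0.2127 0.0371] [0.411  0.1836 0.0201] [0.4598 0.2301 0.0473]
```

View pics/end.png

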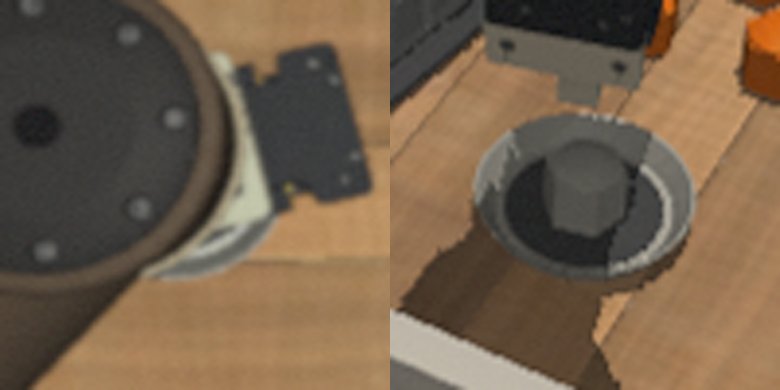

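The side view shows the nut standing upright, open end down, in the middle of the dish. The gripper is well clear.

```bash
python3 -c "
from plant import r
print(r.close_job())"
```

```text
the job is handed in; nothing more can be done
None
```

I took the nut off the larger cutterhead by turning it clockwise, the way that loosened, and stood it upright, open end down, near the middle of the dish; the job is handed in, but no verdict was returned.

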